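Draw out the tissue-block tray

TASK

Open the block tray of the small grey case for filing. Push the card slide box that stands in front of it sideways along the bench, clear of the tray's way, and swing the turn-catch on the front of the case right over to one side; then hook a fingertip behind the tray's upturned front lip and draw the tray out to its stop. Nothing is to be picked up, the lip is hooked and not pinched, the blocks stay in the tray, and the other things on the bench stay where they are.

Things in the scene. Friction and masses are not known exactly. Their poses are not given: they have to be found in the camera images.
- block_case: Grey sheet-steel case, 150 (x) x 167 (y) x 70 mm high, fixed on the bench. Origin: centre of its underside, on the bench. Its -x axis is the direction in which the tray is drawn out, y runs along the front. Front plane at x = -75 mm, roof at z = 70 mm. The tray opening reaches up to z = 49 mm; above it is the front rail with the catch.
- tray (a joint): How far the tray is drawn out of the case along the case's -x axis, in m: 0 shut, 0.09 at its stop. It slides with about 2 N of friction and stays where it is left; while the catch hangs down it is blocked after 2 mm. Its front fascia (150 mm wide, z = 19 to 47 mm) is flush with the case's front plane when shut.
- lip_mid (a point): Middle of the tray's upturned lip along y, at the top edge of its inner (trough-side) face, 42 mm above the bench; moves with the tray. The lip is a plate 6 mm thick and 150 mm wide along the case's y axis, standing 20 mm up from the trough floor; its outer face lies 6 mm farther towards case -x.
- catch (a joint): Angle of the turn-catch, rad: 0 hangs straight down across the tray's fascia (latched), range -1.45 to 1.45. It swings in the plane of the case's front, either way, positive when its upper end goes towards the case's -y. Beyond 1.12 either way the tray is free. Friction (0.03 N m) keeps it where it is left.
- catch_tab (a point): Centre of the thumb tab at the upper end of the catch, 26 mm from the pivot, 8 mm in front of the case's front plane; a block of 14 (out from the case) x 13 (across the arm) x 14 mm (along the arm). Its end stands 94 mm above the bench, 24 mm above the roof, when the catch hangs straight.
- slide_box_mid (a point): Centre, half-way up, of the teal and white card box of glass slides, 35 (x) x 86 (y) x 29 mm high, 90 to 180 g, loose on the bench in front of the tray; its long side lies roughly along the tray's way. It is clear of the way when this point is 100 mm or more from the case's centre line, along the case's y axis, to either side.
- slide_box: The same slide box; origin at the centre of its underside.
- petri_mid (a point): Centre of the small lidded petri dish (58 mm across, 15 mm high), a bystander.
- tape_mid (a point): Centre of the roll of tape lying flat (61 mm across, 19 mm high), a bystander.
- bottle_mid (a point): Centre of the small pink reagent bottle with white cap (52 mm across, 100 mm high), a bystander.
- forceps_mid (a point): Middle of the steel forceps lying flat (18 x 125 x 9 mm, long along y), a bystander.
- block_1 (a point): Centre of the first of four tissue cassettes (41 x 28 x 6 mm each) that lie flat and loose in the tray, in its divided compartments; 25 mm above the bench.
- block_2 (a point): Centre of the second cassette in the tray.
- block_3 (a point): Centre of the third cassette in the tray.
- block_4 (a point): Centre of the fourth cassette in the tray.
- trough_mid (a point): Centre of the floor of the open-topped finger trough in front of the tray's fascia, 22 mm above the bench; moves with the tray. The trough is 36 mm clear from fascia to lip (case x = -75 to -111 mm when shut) and 145 mm long along y, with 13 mm high end plates.
- catch_pivot (a point): Pivot of the turn-catch, on the middle of the case's front plane, 61 mm above the bench. The catch is a dark steel two-armed lever, 12 mm wide: lower arm 24 mm long, upper arm 33 mm long with a thumb tab at its end. Its plate stands 6 mm proud of the front plane, the pivot stud 8 mm.

How it is judged:
By the outcome, as a careful person would: the job done as asked, in the order asked, and still so for the second after the job is handed in, with the robot touching nothing.
It also fails if it takes over 53 s, if anything falls off the work surface, if the arm or the gripper's body presses on something with over 40 N, if the wrist force passes 120 N, or if a joint passes its speed limit or range.

ROBOT

A 6-joint arm with a two-finger parallel gripper is mounted at the origin on a cart in front of the work surface, level with it; the furniture and walls round the work are solid. World frame = base frame: x ahead of the robot, y to its left, z up, the work surface at z = 0. Lengths are in mm, angles in rad, forces in N, time in s.
With the tool pointing down it reaches from about 400 to 925 mm from the base axis. Payload 12.5 kg.
Tool frame: the origin (TCP) lies at the centre of the arm's flange, where the gripper is bolted on; the fingertips stand 190 mm ahead of it and the grasp point (between the pads) lies env.grip_point_offset ahead of it (env.grip_point_offset is the distance from the TCP to the grasp point, in mm); z points along the fingers, x is the direction in which the jaws open and shut, and the axes are right-handed (so a half turn about z gives the same grasp; the last joint's range is limited). The gripper opens to 95 mm and grips with 3 to 60 N. Pads are 20 mm wide; open, the fingers measure 119 mm over their backs; the gripper's body (75 mm by 180 mm) begins 59 mm behind the grasp point.
Start: joints at [-1.21, 0.491, 1.559, -0, 1.092, -0.106], TCP at [281.288, -558.124, 404.761] pointing down, gripper open.
Joint ranges: [-3.1, 3.1], [-0.84, 2.19], [0.05, 2.79], [-1.13, 4.28], [0.06, 2.93], [-2.69, 2.69]. Speed limits (rad/s): [2.22, 2.22, 2.79, 3.14, 3.14, 3.14].

INTERFACE

Orientations are given as [roll, pitch, yaw] about the fixed x, y, z axes, in that order (R = Rz(yaw) Ry(pitch) Rx(roll)).
In Python, from cell import state, read_camera, camera_model, job_done, env gives the robot as it stands.
- The arm moves only by the tool arm_command, never from a script. Its argument "steps" is a list of rows, each a list of 6 numbers: the shift along the tool's x, y, z in cm, then the turn, a rotation vector about the tool's x, y, z in degrees. In form: [[dx, dy, dz, rx, ry, rz], ...]. A call has 1 to 12 rows; each row is the pose to reach, as a shift and turn from the pose commanded when the call began, along the tool's axes at that moment; what a row does not reach only later rows make up. A row lasts 1/12 s, in which the tool goes at most 41.7 mm and 7.16 degrees, less where a joint would pass 70% of its speed; a pose out of reach is approached as far as the arm can. A call with a gripper value outside its range is refused whole. "jaw" is the finger opening in cm, from 0 to 9.51, set as the call begins (left out, the last holds). The fingers move at their own pace and stop on an object; the grip force is fixed at half the most. Time passes only in rows, so rows that repeat a pose let the fingers close. It gives the time, the measured TCP pose, the force and the opening at its end, in the units of the state.
- state(): the state, without advancing time (a new reading comes with each control period).
- read_camera(name): name is "scene" or "side" or "wrist"; returns the picture (400x640x3 uint8, red, green, blue); there is no depth.
- camera_model(name): a dict with "K" (3x3 intrinsics, pixels), "k1" (the pictures are not rectified: a ray, as slopes to the right and down, at radius r is drawn at 1 + k1 r^2 times it, then the intrinsics apply), "xyz" and "rotation" of the camera in the world. Camera axes: x right, y up, looking along -z (the intrinsics and any distortion apply to the point x, -y, -z); pixel columns grow to the right and rows downward; lengths in mm; the calibration is good to about 2 mm. A picture is of the moment at which its call begins: read the wrist's pose just before it. camera_model takes no time and is no camera call; for the wrist camera it gives the pose at the moment of the call.
- job_done(): hands the job in, once; it reports no verdict.
The state is a dict: "t": time; "joints": joint angles; "qvel": joint speeds; "tau": joint torques, N m; "eef_pos": TCP position; "tcp_rot": TCP orientation; "ft_force": force on the tool from outside, world axes, zero at the start; "moment": the same for the moment, N m; "opening": opening from 0.0 (shut) to 1.0 (fully open).
Only numpy, scipy, OpenCV 4.12 (cv2) and the standard library are available. Lean on these libraries where they do the work, as an engineer would, in place of code of your own. Each camera call takes 0.05 s, during which the arm holds its last target. There are 200 camera calls.

## Working session

There is one attempt and no reset: what is moved stays moved. The work goes in short steps, Python scripts to look and compute and a tool call to move; the robot and the scene stay as the last step left them, time stands still between calls to the robot, and variables do not carry over. Pictures are saved under pics/ and viewed, about 8 in all and at most 12, crops included, and the job is handed in when it is done.

Besides the shell and the picture viewer there is one more tool, called after "Emit:" as a command line: name --pt "numbers of a row" for each row, then --argument value for the rest. arm_command: Moves the arm, as the interface text tells. Its arguments: {"type":"object","properties":{"steps":{"type":"array"},"jaw":{"type":"number"}},"required":["steps"]}

```bash
ls; mkdir -p pics; python3 - <<'E'
from cell import state, read_camera, camera_model, env
import cv2, json
print(state()); print(env.grip_point_offset)
for n in ["scene","side","wrist"]:
    m=camera_model(n); print(n,m)
    cv2.imwrite(f"pics/{n}0.png",cv2.cvtColor(read_camera(n),cv2.COLOR_RGB2BGR))
E
```

```text
pics
{'t': 0.0, 'joints': array([-1.20961870e+00,  4.91523816e-01,  1.55942497e+00,  3.39807273e-06,
        1.09167936e+00, -1.05606532e-01]), 'qvel': array([-9.91079980e-04, -3.32332937e-03,  3.50086804e-04, -8.80000133e-05,
        1.86643755e-04, -2.06212593e-04]), 'tau': array([-2.04291558e-03, -6.12655592e+01, -2.58178622e+01,  6.91750715e-02,
        4.82628378e-02, -8.51070740e-05]), 'eef_pos': array([ 281.2663095 , -558.09976183,  404.19227728]), 'tcp_rot': array([-3.14148050e+00,  1.02940614e-03, -1.10401367e+00]), 'ft_force': array([-0.23314788,  0.15767159, -0.5067373 ]), 'moment': array([ 0.00528578,  0.01648888, -0.01560462]), 'opening': 0.9970743298219343}
171.3
scene {'K': array([[445.55515498,   0.        , 322.91907636],
       [  0.        , 445.55515498, 201.31730847],
       [  0.        ,   0.        ,   1.        ]]), 'k1': -0.02412744657572438, 'xyz': array([-220.68962522, -754.93084911,  818.2645225 ]), 'rotation': array([ 0.96472534,  0.01277835, -0.81206164])}
side {'K': array([[441.60200512,   0.        , 322.96314695],
       [  0.        , 441.60200512, 203.08081101],
       [  0.        ,   0.        ,   1.        ]]), 'k1': -0.05331510220750297, 'xyz': array([510.76548377, 929.15749791, 780.32060459]), 'rotation': array([ 9.38131366e-01, -2.74180138e-03, -3.12699446e+00])}
wrist {'K': array([[354.1979883 ,   0.        , 320.42851914],
       [  0.        , 354.1979883 , 197.86283325],
       [  0.        ,   0.        ,   1.        ]]), 'k1': -0.030466177533273586, 'xyz': array([ 341.57370532, -527.90005676,  384.57701223]), 'rotation': array([-2.43501508e-01,  8.02868734e-04, -1.10493306e+00])}
```

View pics/scene0.png

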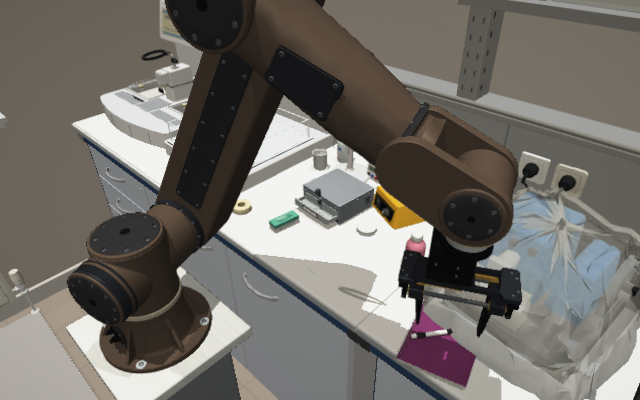

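View pics/side0.png

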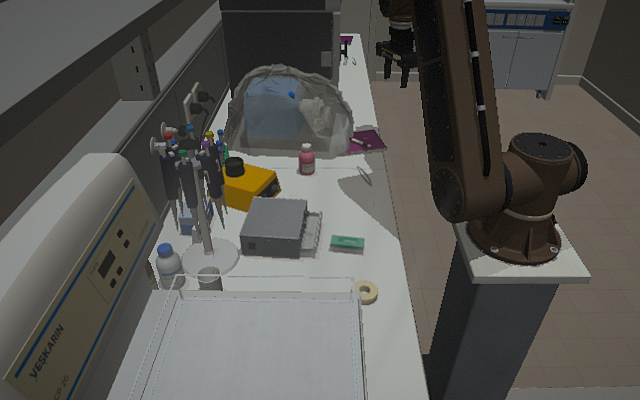

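The scene view shows the case at about (338,195), with its catch at (318,193), the trough at (317,210) and the teal box at (284,219). In the side view the case is at (275,228) and the box at (347,243). I'll triangulate roughly, then bring the wrist camera over.

```bash
cat > h.py <<'E'
import numpy as np, cv2
from scipy.spatial.transform import Rotation as R
from cell import state, read_camera, camera_model, env
def rot(m): return R.from_euler('xyz', m['rotation']).as_matrix()
def ray(m,uv):
    D=np.array([m['k1'],0,0,0,0.])
    p=cv2.undistortPoints(np.array([[uv]],float),m['K'],D)[0,0]
    d=rot(m)@np.array([p[0],-p[1],-1]); return np.array(m['xyz']),d/np.linalg.norm(d)
def atz(m,uv,z):
    o,d=ray(m,uv); return o+d*(z-o[2])/d[2]
def tri(*obs):
    A=np.zeros((3,3));b=np.zeros(3);rs=[ray(m,uv) for m,uv in obs]
    for o,d in rs:
        P=np.eye(3)-np.outer(d,d);A+=P;b+=P@o
    x=np.linalg.solve(A,b); return x,[round(float(np.linalg.norm(np.cross(d,x-o))),1) for o,d in rs]
def proj(m,p):
    c=rot(m).T@(np.array(p,float)-m['xyz']); s=np.array([c[0],-c[1]])/-c[2]
    s=s*(1+m['k1']*(s@s)); return m['K'][:2,:2]@s+m['K'][:2,2]
def tool(dp):  # world shift -> tool axes
    return R.from_euler('xyz',state()['tcp_rot']).inv().apply(dp)
E
python3 - <<'E'
from h import *
np.set_printoptions(precision=1,suppress=True)
s,d=camera_model('scene'),camera_model('side')
for n,a,b,z in [("box",(284,219),(347,243),15),("petri",(366,229),None,8),("tape",(241,206),(366,291),10),("bottle",(416,246),(307,160),50),("fwdtop",(332,208),(307,203),70)]:
    print(n, atz(s,a,z), tri((s,a),(d,b)) if b else '')
print(atz(d,(300,202),70),atz(d,(308,200),70),atz(d,(306,255),70))
print(R.from_euler('xyz',state()['tcp_rot']).as_matrix())
w=camera_model('wrist'); T=R.from_euler('xyz',state()['tcp_rot'])
print("cam in tool",T.inv().apply(w['xyz']-state()['eef_pos']), T.inv().as_matrix()@rot(w))
E
```

```text
box [467.   72.1  15. ] (array([460.2,  66.1,  20.9]), [1.5, 1.5])
petri [ 602.5 -133.9    8. ] 
tape [425.5 227.8  10. ] (array([420.9, 224.2,  13.1]), [2.0, 2.0])
bottle [ 592.5 -308.7   50. ] (array([ 583.3, -309. ,   50.3]), [6.5, 6.5])
fwdtop [549.4 -47.8  70. ] (array([562.4, -41.5,  64.2]), [5.3, 5.3])
[585.7 -43.4  70. ] [564.3 -53.1  70. ] [559.7 167.1  70. ]
[[ 0.5 -0.9 -0. ]
 [-0.9 -0.5  0. ]
 [-0.  -0.  -1. ]]
cam in tool [  0.2 -67.4  19.7] [[ 1.   0.   0. ]
 [ 0.  -1.  -0.2]
 [-0.   0.2 -1. ]]
```

```bash
python3 - <<'E'
import cv2,numpy as np
a=cv2.imread('pics/scene0.png')[150:250,230:430];b=cv2.imread('pics/side0.png')[185:275,230:390]
a=cv2.resize(a,(800,400),interpolation=3)[:300+20];b=cv2.resize(b,(498,280),interpolation=3)
c=np.zeros((600,800,3),np.uint8);c[:320]=a;c[320:,:498]=b
cv2.imwrite('pics/crop0.png',c)
E
```

```text
(no output)
```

View pics/crop0.png

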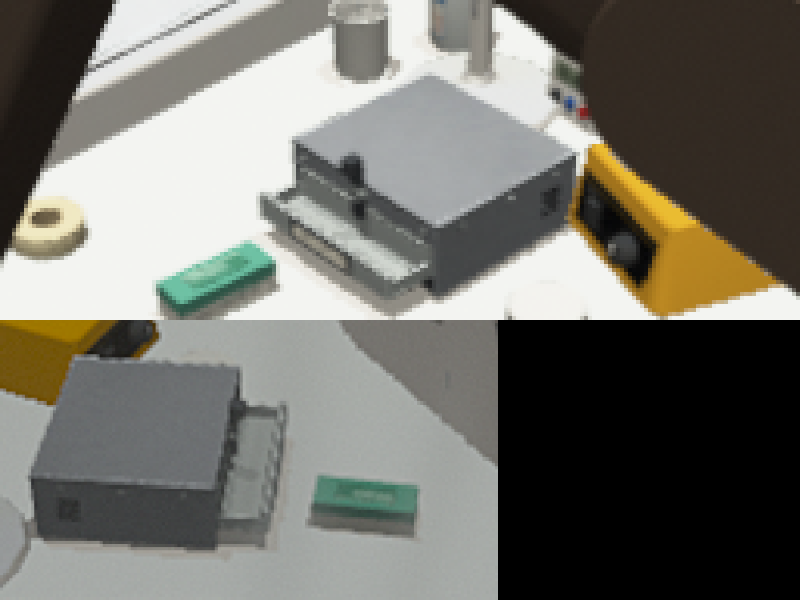

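The crop shows the case's four roof corners clearly in both views. The catch hangs straight with its tab at the crop position (352,160), and the box lies lengthwise in front of the tray. I'll fit the case and box poses to the corners.

```bash
python3 - <<'E'
from h import *
from scipy.optimize import least_squares
np.set_printoptions(precision=1,suppress=True)
s,d=camera_model('scene'),camera_model('side')
S=lambda x,y:(230+x/4,150+y/4)
D=lambda x,y:(230+x/3.1125,185+(y-320)/3.111)
C=lambda x,y,z:(x,y,z)
def fit(obs,x0):
    def f(p):
        c,sn=np.cos(p[2]),np.sin(p[2])
        return np.concatenate([proj(m,[p[0]+c*q[0]-sn*q[1],p[1]+sn*q[0]+c*q[1],q[2]+p[3]])-uv for m,uv,q in obs])
    r=least_squares(f,x0,x_scale=[10,10,.1,5]);print(r.x[:2],"yaw %.3f dz %.1f"%tuple(r.x[2:]),r.fun.reshape(-1,2).tolist() and r.fun);return r.x
h=83.5
fit([(s,S(295,140),(-75,h,70)),(s,S(435,225),(-75,-h,70)),(s,S(578,153),(75,-h,70)),(s,S(432,77),(75,h,70)),
(d,D(240,367),(-75,-h,70)),(d,D(222,490),(-75,h,70)),(d,D(33,478),(75,h,70)),(d,D(73,357),(75,-h,70))],[630,40,0,0])
# box, long along local x: 86 x 35, top z=29
fit([(s,S(158,287),(-43,17.5,29)),(s,S(177,303),(-43,-17.5,29)),(s,S(274,260),(43,-17.5,29)),(s,S(255,242),(43,17.5,29)),
(d,D(318,477),(43,-17.5,29)),(d,D(416,485),(-43,-17.5,29)),(d,D(416,508),(-43,17.5,29)),(d,D(312,503),(43,17.5,29))],[460,67,0,0])
for uv in [(355,293),(345,290),(375,302)]: print(atz(s,uv,5))
for uv in [(362,175)]: print(atz(d,uv,5))
print(atz(s,(366,229),8))
E
```

```text
[647.5  17.6] yaw -0.069 dz -3.5 [-1.8  0.6  0.6  1.9 -0.3  0.3 -1.5 -0.6  0.  -0.7 -1.8 -0.7 -0.9 -0.3
  0.3 -0.2]
[459.   63.3] yaw -0.129 dz -2.7 [-1.1 -0.4  0.8  1.2  0.4  0.5 -1.7 -0.2 -0.7 -0.9  0.4 -0.4 -0.5  1.1
 -0.6 -0.6]
[ 388.7 -272.1    5. ]
[ 379.6 -247.3    5. ]
[ 398.9 -326.5    5. ]
[ 399.3 -285.1    5. ]
[ 602.5 -133.9    8. ]
```

```bash
python3 -c "
from h import *
p=state()['eef_pos'];print(tool(np.array([540,10,405])-p)/10, np.degrees(-0.07-state()['tcp_rot'][2]))"
```

```text
[-3.90904812e+01 -4.86703844e+01 -3.41153930e-02] 59.244351704040064
```

Emit:
arm_command --pt "-39.1 -48.7 0 0 0 -59.2" --pt "-39.1 -48.7 0 0 0 -59.2" --pt "-39.1 -48.7 0 0 0 -59.2" --pt "-39.1 -48.7 0 0 0 -59.2" --pt "-39.1 -48.7 0 0 0 -59.2" --pt "-39.1 -48.7 0 0 0 -59.2" --pt "-39.1 -48.7 0 0 0 -59.2" --pt "-39.1 -48.7 0 0 0 -59.2" --pt "-39.1 -48.7 0 0 0 -59.2" --pt "-39.1 -48.7 0 0 0 -59.2" --pt "-39.1 -48.7 0 0 0 -59.2" --pt "-39.1 -48.7 0 0 0 -59.2"

```text
t: 1.15
eef_pos: [489.0, -101.1, 404.8]
tcp_rot: [3.141, -0.0, -0.071]
ft_force: [1.4, -0.5, -0.8]
opening: 0.996
```

```bash
python3 -c "
from h import *
p=state()['eef_pos'];print(p,state()['tcp_rot'],tool(np.array([540,10,405])-p)/10, np.degrees(-0.07-state()['tcp_rot'][2]))"
```

```text
[ 488.9620576  -101.07037064  404.79155816] [ 3.14146512e+00 -1.28108196e-04 -7.07984730e-02] [  4.30530653 -11.44024847  -0.02175161] 0.04574913532986407
```

Emit:
arm_command --pt "0 0 0 0 0 0" --pt "0 0 0 0 0 0" --pt "0 0 0 0 0 0" --jaw 5.0

```text
t: 1.4
eef_pos: [488.5, -103.2, 404.6]
tcp_rot: [3.141, 0.0, -0.07]
ft_force: [-0.8, 0.2, 0.3]
opening: 0.843
```

```bash
python3 - <<'E'
from h import *
import pickle
print(state()['eef_pos'],state()['qvel'].round(3))
m=camera_model('wrist');im=read_camera('wrist');pickle.dump(m,open('w1.pkl','wb'))
cv2.imwrite('pics/w1.png',cv2.cvtColor(im,cv2.COLOR_RGB2BGR))
E
```

```text
[ 488.50590111 -103.15516832  404.57982631] [-0.035 -0.001  0.003  0.001 -0.001 -0.   ]
```

Emit:
arm_command --pt "4.3 -11.4 0 0 0 0" --pt "4.3 -11.4 0 0 0 0" --pt "4.3 -11.4 0 0 0 0" --pt "4.3 -11.4 0 0 0 0" --pt "4.3 -11.4 0 0 0 0" --pt "4.3 -11.4 0 0 0 0"

```text
t: 1.95
eef_pos: [539.3, 6.3, 404.5]
tcp_rot: [3.141, 0.001, -0.072]
ft_force: [0.9, -0.5, -1.1]
opening: 0.529
```

```bash
python3 - <<'E'
from h import *
import pickle
print(state()['eef_pos'],state()['qvel'].round(3))
m=camera_model('wrist');im=read_camera('wrist');pickle.dump(m,open('w2.pkl','wb'))
cv2.imwrite('pics/w2.png',cv2.cvtColor(im,cv2.COLOR_RGB2BGR))
E
```

```text
[539.30344382   6.26930088 404.52803084] [-0.015 -0.008  0.004  0.001  0.001  0.002]
```

View pics/w1.png

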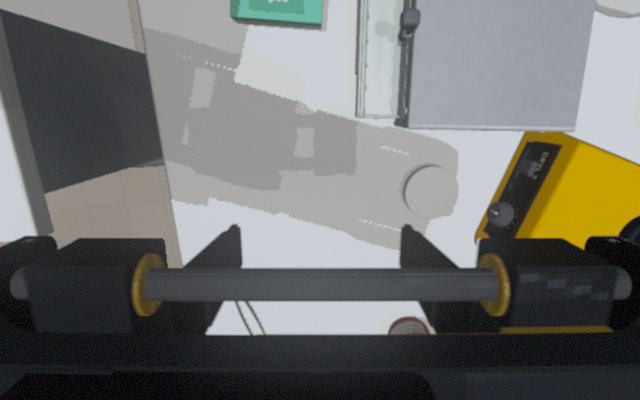

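View pics/w2.png

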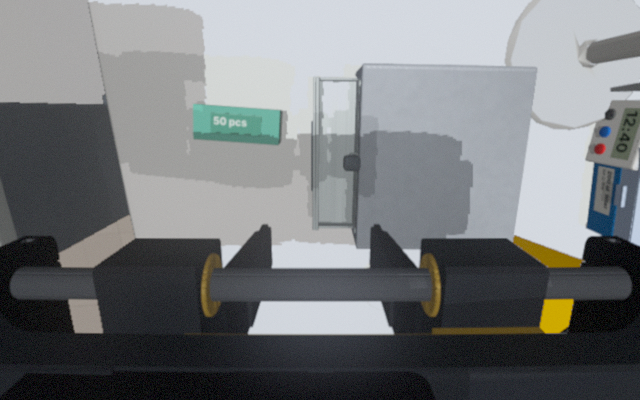

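In w2, the roof corners are at about (363,65), (536,68) and (355,246), and the tab is at (351,161). The lip's outer edge runs from (314,78) to (314,229), and the box top spans (195,103) to (281,143). In w1, the near roof corners are at (408,126) and (577,130), the tab is at (410,20), and the box's -y edge runs from (231,18) to (322,25). I'll refit with these.

```bash
python3 - <<'E'
from h import *
import pickle
from scipy.optimize import least_squares
np.set_printoptions(precision=1,suppress=True)
a,b=[pickle.load(open(f'w{i}.pkl','rb')) for i in (1,2)]
def fit(obs,x0):
    def f(p):
        c,sn=np.cos(p[2]),np.sin(p[2])
        return np.concatenate([proj(m,[p[0]+c*q[0]-sn*q[1],p[1]+sn*q[0]+c*q[1],q[2]+p[3]])-uv for m,uv,q in obs])
    r=least_squares(f,x0,x_scale=[10,10,.1,5],loss='soft_l1');print(r.x[:2],"yaw %.3f dz %.1f\n"%tuple(r.x[2:]),f(r.x).reshape(-1,2).T);return r.x
h=83.5
c=fit([(b,(363,65),(-75,h,70)),(b,(536,68),(75,h,70)),(b,(355,246),(-75,-h,70)),(b,(519,247),(75,-h,70)),
(b,(314,78),(-117,75,42)),(b,(314,229),(-117,-75,42)),(a,(408,126),(-75,-h,70)),(a,(577,130),(75,-h,70)),(b,(351,161),(-83,0,94)),(a,(411,17),(-83,0,94))],[647,17,-.07,0])
bx=fit([(b,(195,103),(-43,17.5,29)),(b,(282,110),(43,17.5,29)),(b,(280,143),(43,-17.5,29)),(b,(193,136),(-43,-17.5,29)),
(a,(231,18),(-43,-17.5,29)),(a,(322,25),(43,-17.5,29))],[459,63,-.12,0])
print("tab tri",tri((a,(411,17)),(b,(351,161))))
print("roof tri",tri((a,(408,126)),(b,(355,246))))
print("box tri",tri((a,(322,25)),(b,(280,143))))
C,S=np.cos(c[2]),np.sin(c[2]); d=bx[:2]-c[:2]; print("box in case",C*d[0]+S*d[1],-S*d[0]+C*d[1])
W=lambda x,y:np.array([c[0]+C*x-S*y,c[1]+S*x+C*y]); 
for n,q in dict(lipin=(-111,0),tab=(-83,0),piv=(-75,0)).items(): print(n,W(*q))
print("petri",atz(a,(431,190),15), "tape",atz(camera_model('scene'),(241,206),10))
E
```

```text
[650.7  21. ] yaw -0.079 dz -3.2
 [[-0.5  0.7  1.6 -7.8 -0.4 -0.6 -0.  -3.3  2.   0.9]
 [-2.9 -3.2  0.8  0.2 -2.6 -0.4  1.3 -0.3  2.9  1.2]]
[460.1  66. ] yaw -0.152 dz -7.1
 [[ 0.2 -0.6 -0.5  2.3  0.1 -0.3]
 [-0.5 -0.8  1.4  1.9 -0.6 -0.1]]
tab tri (array([567.4,  29.3,  88. ]), [0.7, 0.7])
roof tri (array([568.3, -54.8,  69.2]), [0.6, 0.6])
box tri (array([500.2,  43.2,  17.4]), [0.1, 0.1])
box in case -193.56414354300287 29.88266742109111
lipin [540.1  29.7]
tab [568.   27.5]
piv [576.   26.9]
petri [ 605.7 -127.6   15. ] tape [425.5 227.8  10. ]
```

```bash
python3 -c "
from h import *
p=state()['eef_pos'];print(p,state()['tcp_rot'],state()['opening'],tool(np.array([454,17,202])-p)/10)"
```

```text
[539.20228479   5.97567417 404.60965214] [ 3.14132261e+00  4.48215649e-04 -7.26399374e-02] 0.5236226154225329 [-8.5686877  -0.48663292 20.2646772 ]
```

Emit:
arm_command --pt "-8.6 -0.5 0 0 0 0" --pt "-8.6 -0.5 0 0 0 0" --pt "-8.6 -0.5 0 0 0 0" --pt "-8.6 -0.5 15 0 0 0" --pt "-8.6 -0.5 15 0 0 0" --pt "-8.6 -0.5 15 0 0 0" --pt "-8.6 -0.5 15 0 0 0" --pt "-8.6 -0.5 15 0 0 0" --pt "-8.6 -0.5 17 0 0 0" --pt "-8.6 -0.5 19 0 0 0" --pt "-8.6 -0.5 20.2 0 0 0" --pt "-8.6 -0.5 20.2 0 0 0"

```text
t: 3.0
eef_pos: [454.2, 17.6, 202.5]
tcp_rot: [3.142, 0.001, -0.072]
ft_force: [-0.3, -1.0, 0.2]
opening: 0.527
```

```bash
python3 -c "
from h import *
p=state()['eef_pos'];print(p,state()['tcp_rot'],tool(np.array([461,114,202])-p)/10)"
```

```text
[454.20360268  17.63160687 202.51264488] [ 3.14152250e+00  1.29252429e-03 -7.23752554e-02] [-0.01893321 -9.66076033  0.05061128]
```

Emit:
arm_command --pt "0 -0.6 0 0 0 0" --pt "0 -1.2 0 0 0 0" --pt "0 -1.6 0 0 0 0" --pt "0 -2.0 0 0 0 0" --pt "0 -2.4 0 0 0 0" --pt "0 -2.9 0 0 0 0" --pt "0 -3.4 0 0 0 0" --pt "0 -3.9 0 0 0 0" --pt "0 -4.4 0 0 0 0" --pt "0 -4.9 0 0 0 0" --pt "0 -5.4 0 0 0 0" --pt "0 -5.9 0 0 0 0"

```text
t: 4.0
eef_pos: [458.3, 78.0, 202.7]
tcp_rot: [3.141, 0.0, -0.071]
ft_force: [0.4, -1.2, 1.5]
opening: 0.527
```

Emit:
arm_command --pt "0 -0.5 0 0 0 0" --pt "0 -1.0 0 0 0 0" --pt "0 -1.5 0 0 0 0" --pt "0 -2.0 0 0 0 0" --pt "0 -2.4 0 0 0 0" --pt "0 -2.8 0 0 0 0" --pt "0 -3.2 0 0 0 0" --pt "0 -3.5 0 0 0 0" --pt "0 -3.7 0 0 0 0" --pt "0 -3.8 0 0 0 0" --pt "0 -3.8 0 0 0 0" --pt "0 -3.8 0 0 0 0"

```text
t: 5.0
eef_pos: [461.0, 115.4, 202.7]
tcp_rot: [3.142, -0.0, -0.071]
ft_force: [0.3, -0.4, 0.0]
opening: 0.523
```

```bash
python3 - <<'E'
from h import *
p=state()['eef_pos'];print(p,state()['tcp_rot'])
im=[cv2.cvtColor(read_camera(n),cv2.COLOR_RGB2BGR) for n in ('wrist','side')]
c=np.zeros((600,800,3),np.uint8);c[:250,:400]=cv2.resize(im[0],(400,250),interpolation=cv2.INTER_AREA);c[250:600,:467]=cv2.resize(im[1][185:305,230:390],(467,350),interpolation=3)
cv2.imwrite('pics/push.png',c)
E
```

```text
[460.97837964 115.35757675 202.69285552] [ 3.14154433e+00 -4.96162271e-05 -7.07862951e-02]
```

View pics/push.png

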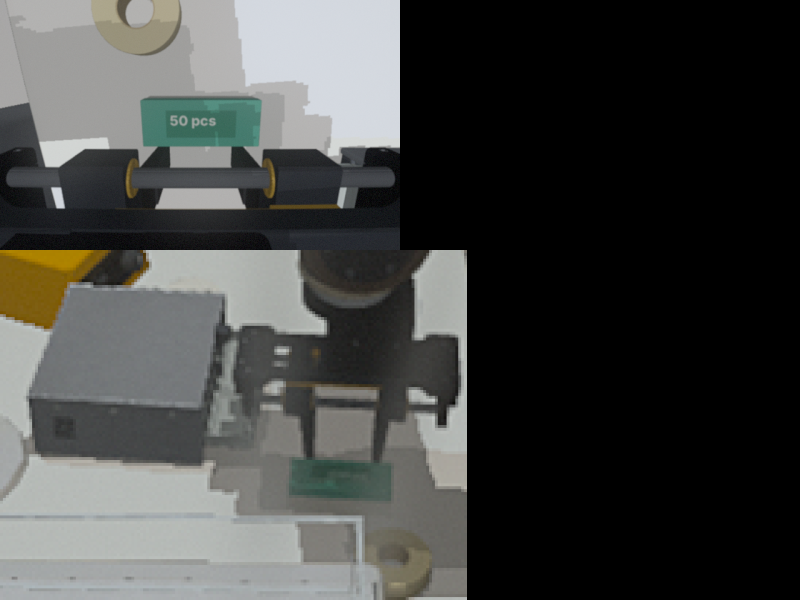

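The box now lies square against the fingers, about 30 mm short of the tape. I'll push 5 mm more for margin, back off, close the jaws and rise.

Emit:
arm_command --pt "0 -0.3 0 0 0 0" --pt "0 -0.5 0 0 0 0" --pt "0 -0.5 0 0 0 0" --pt "0 0 0 0 0 0" --pt "0 1 0 0 0 0" --pt "0 3 0 0 0 0" --pt "0 3 -3 0 0 0" --pt "0 3 -7 0 0 0" --pt "0 3 -11 0 0 0" --pt "0 3 -15 0 0 0" --pt "0 3 -18 0 0 0" --pt "0 3 -18 0 0 0"

```text
t: 6.1
eef_pos: [459.0, 84.7, 388.1]
tcp_rot: [-3.141, -0.009, -0.071]
ft_force: [1.2, -0.3, -0.2]
opening: 0.523
```

Emit:
arm_command --pt "0 0 0 0 0 0" --pt "4 2 0 0 0 0" --pt "8 4 0 0 0 0" --pt "8 7 0 0 0 0" --pt "8 7 0 0 0 0" --pt "8 7 0 0 0 0" --pt "8 7 0 0 0 0" --jaw 0

```text
t: 6.68
eef_pos: [533.3, 9.8, 381.3]
tcp_rot: [-3.141, 0.003, -0.072]
ft_force: [0.6, 0.2, 0.3]
opening: 0.09
```

```bash
python3 - <<'E'
from h import *
import pickle
print(state()['eef_pos'],state()['tcp_rot'],state()['opening'])
m=camera_model('wrist');im=read_camera('wrist');pickle.dump(m,open('w3.pkl','wb'))
cv2.imwrite('pics/w3.png',cv2.resize(cv2.cvtColor(im,cv2.COLOR_RGB2BGR)[:300],(800,375),interpolation=3))
E
```

```text
[533.31256031   9.76103004 381.33890997] [-3.14141334e+00  2.66573555e-03 -7.16729760e-02] 0.08983115624012646
```

View pics/w3.png

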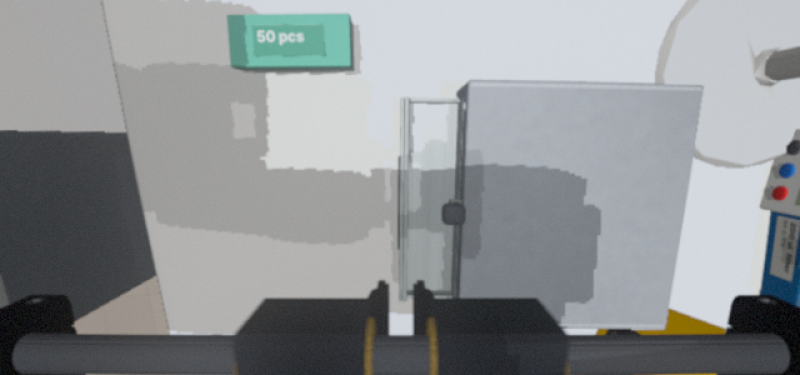

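In w3 (scale 1.25), the box top spans (229,14) to (352,69), the lip's outer edge runs from (403,97) to (401,300), and the tab top is at (453,213). The roof corners are at (470,81), (703,87) and (668,327).

```bash
cat > fit.py <<'E'
from h import *
import pickle
from scipy.optimize import least_squares
np.set_printoptions(precision=1,suppress=True)
a,b,w=[pickle.load(open(f'w{i}.pkl','rb')) for i in (1,2,3)]
S=lambda x,y:(x/1.25,y/1.25)
def fit(obs,x0):
    def f(p):
        c,sn=np.cos(p[2]),np.sin(p[2])
        return np.concatenate([proj(m,[p[0]+c*q[0]-sn*q[1],p[1]+sn*q[0]+c*q[1],q[2]])-uv for m,uv,q in obs])
    r=least_squares(f,x0,x_scale=[10,10,.1],loss='soft_l1');print(r.x[:2],"yaw %.3f\n"%r.x[2],f(r.x).reshape(-1,2).T);return r.x
h=83.5
c=fit([(b,(363,65),(-75,h,70)),(b,(536,68),(75,h,70)),(b,(355,246),(-75,-h,70)),
(b,(314,78),(-117,75,42)),(b,(314,229),(-117,-75,42)),(a,(408,126),(-75,-h,70)),(b,(351,161),(-83,0,94)),(a,(411,17),(-83,0,94)),
(w,S(470,81),(-75,h,70)),(w,S(703,87),(75,h,70)),(w,S(668,327),(75,-h,70)),(w,S(403,97),(-117,75,42)),(w,S(401,300),(-117,-75,42)),(w,S(453,213),(-83,0,94))],[647,17,-.07])
C,Sn=np.cos(c[2]),np.sin(c[2])
E
python3 - <<'E'
from fit import *
bx=fit([(w,S(229,14),(-43,17.5,29)),(w,S(351,14),(43,17.5,29)),(w,S(352,69),(43,-17.5,29)),(w,S(231,69),(-43,-17.5,29))],[459,143,-.07])
d=bx[:2]-c[:2];print("box in case",C*d[0]+Sn*d[1],-Sn*d[0]+C*d[1])
W=lambda x,y:np.array([c[0]+C*x-Sn*y,c[1]+Sn*x+C*y])
for n,q in dict(lipin=(-111,0),tab=(-83,0),piv=(-75,0),start=(-83,-40)).items(): print(n,W(*q))
print(tri((b,(351,161)),(w,S(453,213))),tri((b,(314,78)),(w,S(403,97))),tri((b,(314,229)),(w,S(401,300))))
E
```

```text
[650.   20.1] yaw -0.087
 [[-0.   2.7  0.5 -0.5 -1.9 -0.7  1.5  1.1 -0.8  1.8 -2.5 -1.3 -2.   1.6]
 [-2.9 -1.7  2.3 -3.   0.6  1.8  3.8  0.6 -2.2 -2.3  1.8 -1.2  0.7  3.1]]
[465.2 147.9] yaw -0.082
 [[-1.   0.4  0.1  0.2]
 [ 0.6  0.7 -0.5 -0.8]]
box in case -195.19579673637233 111.33279385634914
lipin [539.4  29.7]
tab [567.3  27.3]
piv [575.3  26.6]
start [563.9 -12.6]
(array([565.2,  32.1, 105.7]), [0.3, 0.3]) (array([540.7,  99.9,  80.4]), [0.8, 0.8]) (array([528.8, -44.8,  39.6]), [0.0, 0.0])
```

```bash
python3 -c "
from h import *
p=state()['eef_pos'];print(p,state()['opening'],tool(np.array([565,-14,263.5])-p)/10)"
```

```text
[533.2393883   10.24607493 381.76431921] 0.051391641524375906 [ 3.36291319  2.19544226 11.81953578]
```

Emit:
arm_command --pt "3.4 2.2 0 0 0 0" --pt "3.4 2.2 4 0 0 0" --pt "3.4 2.2 8 0 0 0" --pt "3.4 2.2 11 0 0 0" --pt "3.4 2.2 11.8 0 0 0" --pt "3.4 2.2 11.8 0 0 0" --pt "3.4 2.2 11.8 0 0 0" --pt "3.4 2.2 11.8 0 0 0"

```text
t: 7.4
eef_pos: [566.4, -14.0, 266.6]
tcp_rot: [3.141, -0.003, -0.07]
ft_force: [0.8, 0.0, 0.8]
opening: 0.01
```

```bash
python3 -c "
from h import *
p=state()['eef_pos'];print(p,state()['tcp_rot'],tool(np.array([569,51,263])-p)/10)"
```

```text
[566.41719823 -14.03158856 266.61918158] [ 3.14133279e+00 -2.77212224e-03 -7.01337603e-02] [-0.19907447 -6.50536472  0.35967722]
```

Emit:
arm_command --pt "-0.1 0 0.3 0 0 0" --pt "-0.1 -0.6 0.3 0 0 0" --pt "-0.1 -1.2 0.3 0 0 0" --pt "-0.1 -1.8 0.3 0 0 0" --pt "-0.1 -2.4 0.3 0 0 0" --pt "-0.1 -3.0 0.3 0 0 0" --pt "-0.1 -3.5 0.3 0 0 0" --pt "-0.1 -4.0 0.3 0 0 0" --pt "-0.1 -4.5 0.3 0 0 0" --pt "-0.1 -5.0 0.3 0 0 0" --pt "-0.1 -5.5 0.3 0 0 0" --pt "-0.1 -5.5 0.3 0 0 0"

```text
t: 8.4
eef_pos: [568.9, 41.6, 261.6]
tcp_rot: [-3.141, 0.0, -0.07]
ft_force: [-0.1, 0.2, 0.5]
opening: 0.005
```

Emit:
arm_command --pt "0 -0.4 0 0 0 0" --pt "0 -0.8 0 0 0 0" --pt "0 -1.2 0 0 0 0" --pt "0 -1.5 0 0 0 0" --pt "0 -1.8 0 0 0 0" --pt "0 -1.8 0 0 0 0"

```text
t: 8.9
eef_pos: [570.2, 59.0, 261.7]
tcp_rot: [-3.142, -0.0, -0.07]
ft_force: [-0.1, -0.6, 0.7]
opening: 0.003
```

Emit:
arm_command --pt "0 0 -4 0 0 0" --pt "0 0 -8 0 0 0" --pt "0 3 -10 0 0 0" --pt "-3 6 -10 0 0 0" --pt "-5 8 -10 0 0 0" --pt "-5 8 -10 0 0 0" --pt "-5 8 -10 0 0 0" --jaw 4.0

```text
t: 9.48
eef_pos: [514.1, -18.6, 362.2]
tcp_rot: [3.142, -0.001, -0.073]
ft_force: [0.5, -0.5, 0.4]
opening: 0.404
```

```bash
python3 - <<'E'
from h import *
import pickle
print(state()['eef_pos'],state()['tcp_rot'],state()['opening'])
m=camera_model('wrist');im=read_camera('wrist');pickle.dump(m,open('w4.pkl','wb'))
cv2.imwrite('pics/w4.png',cv2.resize(cv2.cvtColor(im,cv2.COLOR_RGB2BGR)[40:280,200:520],(800,600),interpolation=3))
E
```

```text
[514.10067229 -18.55206404 362.15434539] [ 3.14159263e+00 -5.11016728e-04 -7.27936802e-02] 0.4044312209132332
```

View pics/w4.png

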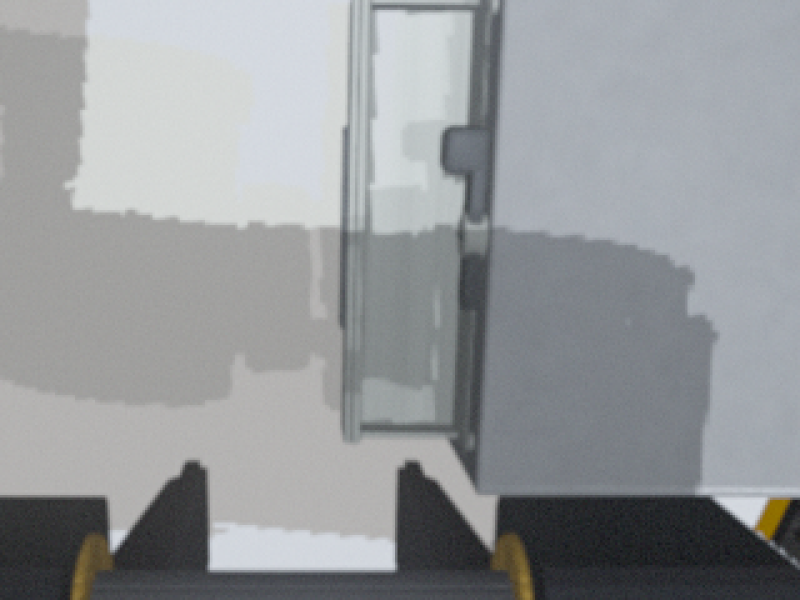

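w4 shows the catch lying flat to the +y side, with its tab at crop (463,150), pivot at (473,238) and lower arm end at (470,307). The tray lip is at crop x of about 349 to 366. I'll compute the hook position from these.

```bash
python3 - <<'E'
from h import *
import pickle
np.set_printoptions(precision=1,suppress=True)
w=pickle.load(open('w4.pkl','rb'))
P=lambda x,y:(200+x/2.5,40+y/2.5)
for n,uv,z in [("lip inner mid",(366,238),42),("lip outer mid",(349,238),42),("lip out top",(354,5),42),("lip out bot",(345,438),42),("pivot",(473,238),61),("tab",(463,150),70),("tabend",(465,128),66),("low end",(470,307),61),("fascia",(468,238),47)]:
    print(n,atz(w,P(*uv),z))
p=state()['eef_pos'];print(p,state()['opening'])
E
```

```text
lip inner mid [539.5  26.4  42. ]
lip outer mid [533.8  26.8  42. ]
lip out top [539.9  99.7  42. ]
lip out bot [528.1 -42.9  42. ]
pivot [571.8  25.3  61. ]
tab [567.9  52.2  70. ]
tabend [569.4  58.6  66. ]
low end [570.2   3.6  61. ]
fascia [572.7  24.3  47. ]
[514.8 -18.  362. ] 0.4148184603457683
```

```bash
python3 -c "
from h import *
p=state()['eef_pos'];print(p,state()['tcp_rot'],tool(np.array([528.3,28.5,240])-p)/10)"
```

```text
[514.80361922 -17.99702751 362.00285009] [-3.14158361e+00 -7.18572920e-04 -7.18444388e-02] [ 1.00362138 -4.73447814 12.20105216]
```

Emit:
arm_command --pt "1 -3 0 0 0 0" --pt "1 -4.7 0 0 0 0" --pt "1 -4.7 2 0 0 0" --pt "1 -4.7 5 0 0 0" --pt "1 -4.7 8 0 0 0" --pt "1 -4.7 10 0 0 0" --pt "1 -4.7 10 0 0 0" --pt "1 -4.7 10 0 0 0" --pt "1 -4.7 10 0 0 0"

```text
t: 10.28
eef_pos: [528.7, 28.8, 262.5]
tcp_rot: [3.142, -0.001, -0.07]
ft_force: [-1.0, 0.1, 0.6]
opening: 0.419
```

```bash
python3 -c "
from h import *
p=state()['eef_pos'];print(p,state()['tcp_rot'],state()['opening'],tool(np.array([528.3,28.5,220])-p)/10)"
```

```text
[528.66435034  28.79614643 262.53723445] [ 3.14155545e+00 -1.10870809e-03 -7.02053975e-02] 0.4185000405584346 [-0.038984    0.03193928  4.25368403]
```

Emit:
arm_command --pt "0 0 1 0 0 0" --pt "0 0 2 0 0 0" --pt "0 0 2.8 0 0 0" --pt "0 0 3.5 0 0 0" --pt "0 0 4 0 0 0" --pt "0 0 4.2 0 0 0" --pt "0 0 4.2 0 0 0" --pt "0 0 4.2 0 0 0" --pt "0 0 4.2 0 0 0"

```text
t: 11.03
eef_pos: [528.1, 28.4, 220.0]
tcp_rot: [3.142, -0.001, -0.071]
ft_force: [-0.1, 0.5, 0.0]
opening: 0.426
```

Emit:
arm_command --pt "-0.3 0 0 0 0 0" --pt "-0.6 0 0 0 0 0" --pt "-0.9 0 0 0 0 0" --pt "-1.2 0 0 0 0 0" --pt "-1.6 0 0 0 0 0" --pt "-2.0 0 0 0 0 0" --pt "-2.4 0 0 0 0 0" --pt "-2.4 0 0 0 0 0"

```text
t: 11.7
eef_pos: [503.2, 30.2, 219.7]
tcp_rot: [3.141, 0.001, -0.071]
ft_force: [-0.7, -0.1, 0.1]
opening: 0.421
```

Emit:
arm_command --pt "-0.4 0 0 0 0 0" --pt "-0.8 0 0 0 0 0" --pt "-1.2 0 0 0 0 0" --pt "-1.6 0 0 0 0 0" --pt "-2.0 0 0 0 0 0" --pt "-2.4 0 0 0 0 0" --pt "-2.8 0 0 0 0 0" --pt "-3.2 0 0 0 0 0" --pt "-3.6 0 0 0 0 0" --pt "-4.0 0 0 0 0 0" --pt "-4.4 0 0 0 0 0"

```text
t: 12.62
eef_pos: [459.7, 33.2, 219.7]
tcp_rot: [3.141, -0.0, -0.071]
ft_force: [2.7, 1.7, -0.3]
opening: 0.42
```

```bash
python3 - <<'E'
from h import *
p=state()['eef_pos'];print(p,state()['tcp_rot'],state()['ft_force'])
im=[cv2.cvtColor(read_camera(n),cv2.COLOR_RGB2BGR) for n in ('wrist','side')]
c=np.zeros((600,800,3),np.uint8);c[:250,:400]=cv2.resize(im[0],(400,250),interpolation=cv2.INTER_AREA);c[250:600,:467]=cv2.resize(im[1][185:305,230:390],(467,350),interpolation=3)
cv2.imwrite('pics/pull.png',c)
E
```

```text
[459.74777957  33.24140061 219.71419913] [ 3.14149558e+00 -8.55085325e-06 -7.07045858e-02] [ 2.69259146  1.7323211  -0.3453652 ]
```

View pics/pull.png

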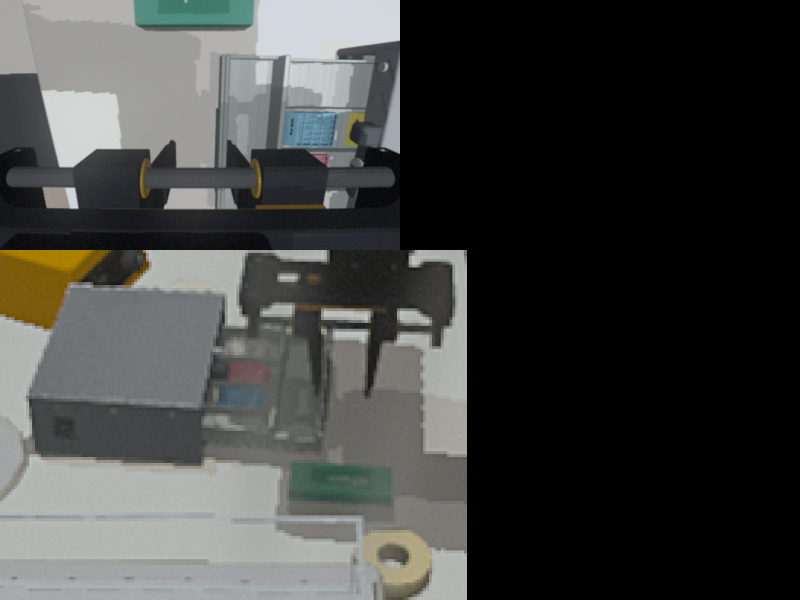

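The tray is following, roughly 60 mm out. It's clear of the box and the cassettes are still in it. I'll continue slowly to the stop, watching the force.

Emit:
arm_command --pt "-0.4 0 0 0 0 0" --pt "-0.8 0 0 0 0 0" --pt "-1.2 0 0 0 0 0" --pt "-1.5 0 0 0 0 0" --pt "-1.8 0 0 0 0 0" --pt "-2.1 0 0 0 0 0" --pt "-2.4 0 0 0 0 0" --pt "-2.6 0 0 0 0 0" --pt "-2.7 0 0 0 0 0" --pt "-2.7 0 0 0 0 0"

```text
t: 13.55
eef_pos: [432.9, 35.2, 219.7]
tcp_rot: [3.141, 0.001, -0.071]
ft_force: [-0.0, -1.0, -0.3]
opening: 0.42
```

Emit:
arm_command --pt "-0.1 0 0 0 0 0" --pt "-0.2 0 0 0 0 0" --pt "-0.3 0 0 0 0 0" --pt "-0.3 0 0 0 0 0"

```text
t: 13.88
eef_pos: [430.1, 35.3, 219.7]
tcp_rot: [3.141, 0.0, -0.071]
ft_force: [1.5, 1.1, -1.0]
opening: 0.423
```

Total travel is 98 mm and there's no stop force yet, so I'll creep on.

Emit:
arm_command --pt "-0.1 0 0 0 0 0" --pt "-0.2 0 0 0 0 0" --pt "-0.3 0 0 0 0 0" --pt "-0.3 0 0 0 0 0"

```text
t: 14.22
eef_pos: [428.3, 35.4, 219.8]
tcp_rot: [3.142, -0.004, -0.071]
ft_force: [8.6, -0.1, -5.1]
opening: 0.42
```

Emit:
arm_command --pt "-0.1 0 0 0 0 0" --pt "-0.2 0 0 0 0 0" --pt "-0.2 0 0 0 0 0"

```text
t: 14.47
eef_pos: [427.4, 35.4, 219.9]
tcp_rot: [3.142, -0.008, -0.071]
ft_force: [15.2, -0.4, -10.4]
opening: 0.423
```

The force rises steadily to 15 N, which means the tray is at its stop. I'll back the finger off the lip, lift straight up and look.

Emit:
arm_command --pt "0.4 0 0 0 0 0" --pt "0.9 0 0 0 0 0" --pt "1.2 0 0 0 0 0" --pt "1.2 0 0 0 0 0" --pt "1.2 0 -2 0 0 0" --pt "1.2 0 -5 0 0 0" --pt "1.2 0 -9 0 0 0" --pt "1.2 0 -13 0 0 0" --pt "1.2 0 -17 0 0 0" --pt "1.2 0 -18 0 0 0" --pt "1.2 0 -18 0 0 0"

```text
t: 15.38
eef_pos: [436.8, 34.9, 402.5]
tcp_rot: [3.141, -0.005, -0.071]
ft_force: [-0.9, 0.6, 0.6]
opening: 0.421
```

Emit:
arm_command --pt "3 3 0 0 0 0" --pt "5 6 0 0 0 0" --pt "5 6 0 0 0 0" --pt "5 6 0 0 0 0" --pt "5 6 0 0 0 0"

```text
t: 15.8
eef_pos: [482.4, -28.4, 398.3]
tcp_rot: [-3.141, 0.003, -0.071]
ft_force: [0.1, -0.5, -0.1]
opening: 0.422
```

```bash
python3 - <<'E'
from h import *
import pickle
print(state()['eef_pos'],state()['ft_force'])
m=camera_model('wrist');im=read_camera('wrist');pickle.dump(m,open('w5.pkl','wb'))
cv2.imwrite('pics/w5.png',cv2.resize(cv2.cvtColor(im,cv2.COLOR_RGB2BGR)[:300],(800,375),interpolation=3))
E
```

```text
[482.37090685 -28.41084457 398.32457878] [ 0.07199797 -0.52299354 -0.06140975]
```

View pics/w5.png

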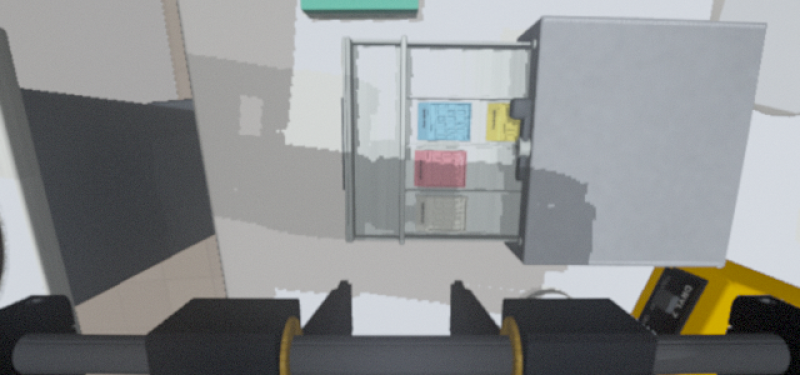

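w5 shows the tray well out with all four cassettes lying flat in it: blue, yellow, red and grey. The catch is over to the side, and the lip's outer edge is at about (346,140). A numeric check of the extension, box and bystanders comes next.

```bash
python3 - <<'E'
from h import *
import pickle
np.set_printoptions(precision=1,suppress=True)
w=pickle.load(open('w5.pkl','rb'));S=lambda x,y:(x/1.25,y/1.25)
for n,uv,z in [("lip out mid",(346,140),42),("lip out top",(344,40),42),("lip out bot",(348,241),42),("fascia front",(400,140),47),("box -y edge L",(302,9),29),("box -y edge R",(418,9),29),("pivot",(523,145),61),("tab",(520,108),66),("petri",(550,322),15)]: print(n,atz(w,S(*uv),z))
i=[cv2.cvtColor(read_camera(n),cv2.COLOR_RGB2BGR) for n in ('scene','side')]
c=np.zeros((600,800,3),np.uint8)
for k,n in enumerate(('scene','side')):
    o=cv2.imread(f'pics/{n}0.png')
    sl=(slice(130,320),slice(220,440)) if k==0 else (slice(130,320),slice(220,440))
    for j,a in enumerate((o,i[k])): c[300*k:300*k+300,400*j:400*j+347]=cv2.resize(a[sl],(347,300),interpolation=3)
cv2.imwrite('pics/cmp.png',c)
E
```

```text
lip out mid [445.8  40.   42. ]
lip out top [451.3 108.8  42. ]
lip out bot [439.6 -36.6  42. ]
fascia front [485.7  37.1  47. ]
box -y edge L [421.5 134.8  29. ]
box -y edge R [505.4 128.5  29. ]
pivot [571.6  27.7  61. ]
tab [568.5  52.6  66. ]
petri [ 606.9 -128.8   15. ]
```

View pics/cmp.png

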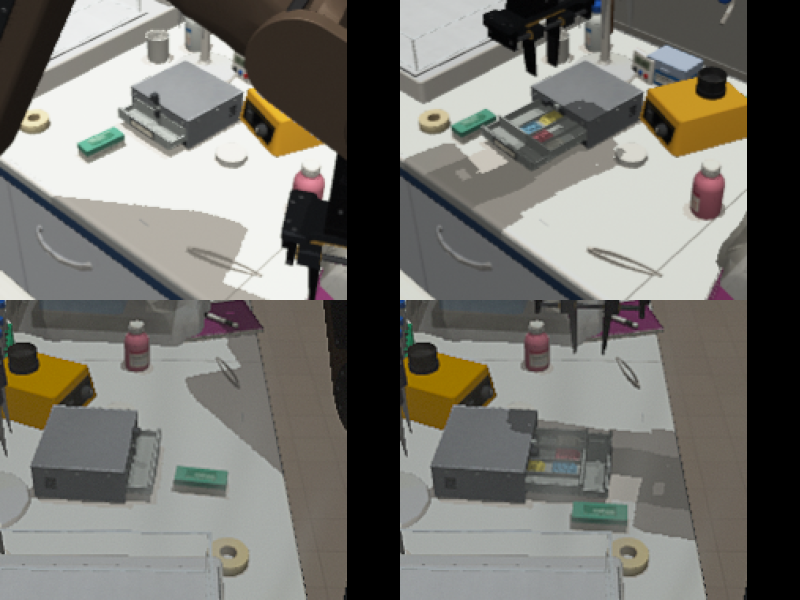

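The box is about 112 mm off the case's centre line, the tray is 88 ± 2 mm out against its stop, and the tape, petri dish, bottle and forceps haven't moved. I'm handing in.

```bash
python3 -c "
from cell import job_done,state
print(job_done(), state()['t'])"
```

```text
the job is handed in; nothing more can be done
the job is handed in; nothing more can be done
```

The tray is open to its stop and the job is handed in, after about 16 s of robot time. I did it in the order asked:
1. **Slide box:** I pushed it sideways (case +y) with two half-open fingertips, without gripping it.
2. **Catch:** I swept the turn-catch over to the +y side with closed fingertips.
3. **Tray:** I hooked one fingertip behind the lip and drew the tray out until the stop pushed back with about 15 N. Then I backed off and lifted clear.

**Last checks:**

| Item | Result |
|---|---|
| Slide box | about 112 mm from the case's centre line (100 needed), clear of the tape |
| Catch | lying flat, tab about 25–27 mm to the side of the pivot (near its end stop) |
| Tray | 87–88 mm out by camera, ±2 mm |
| Cassettes | all four flat in the tray |
| Tape, petri dish, bottle, forceps | look unmoved in before/after pictures |
| Arm | force readings near zero, clear of everything |

**Disagreements:** the camera put the tray about 2 mm short of its nominal 90 mm, which is within calibration error. I trusted the force at the stop. The fits of the case position differed by about 3 mm and 0.02 rad, so the box figure could be off by a few millimetres.

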